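# Seat the recipe board and hold the bag clip gaping over its edge

## Robot

A 6-joint arm with a two-finger parallel gripper is mounted at the origin on the work surface. World frame = base frame: x ahead of the robot, y to its left, z up, the work surface at z = 0. Lengths are in m, angles in rad, forces in N, time in s.
With the tool pointing down it reaches from about 0.25 to 0.8 m from the base axis. Payload 3.9 kg.
Tool frame: the origin (TCP) lies on the front face of the gripper's body, between the roots of the fingers; the fingertips stand arm.tips_ahead ahead of it and the grasp point (between the pads) lies 54 mm ahead of it (arm.tips_ahead is the distance from the TCP to the fingertips, in m); x points along the fingers, z is the direction in which the jaws open and shut, and the axes are right-handed (so a half turn about x gives the same grasp; the last joint's range is limited). The gripper opens to 85 mm and grips with 20 to 120 N. Pads are 22 mm wide; open, the fingers measure 114 mm over their backs; the gripper's body (76 mm by 85 mm) begins 54 mm behind the grasp point. The pads swing forward as they close: fully open they stand 13 mm farther back than shut.
Start: joints at [-1.307, 0.26, -0.138, 1.173, 0, 1.571], TCP at [0.137, -0.507, 0.304] pointing down, gripper open.
Joint ranges: [-2.78, 2.78], [-0.83, 1.72], [-1.28, 1.37], [-1.9, 2.12], [-1.57, 1.48], [-3.14, 3.14]. Speed limits (rad/s): [2.57, 2.57, 3.14, 3.14, 3.14, 3.14].

## Interface

Orientations are given as a unit quaternion [w, x, y, z].
In Python, from bench import arm, read_camera gives the robot as it stands. The module is installed in compiled form; this text tells all that it offers.
- The arm moves only by the tool jog_arm, never from a script. Its argument "deltas" is a list of rows, each a list of 2 entries, a list of its own where there are three numbers: the shift along the tool's x, y, z in cm, then the turn, a rotation vector about the tool's x, y, z in degrees. In form: [[[tx, ty, tz], [ax, ay, az]], ...]. A call has exactly 8 rows; each row is the pose to reach, as a shift and turn from the pose measured when the call began, along the tool's axes at that moment; what a row does not reach only later rows make up. A row lasts 1/8 s, in which the tool goes at most 62.5 mm and 10.7 degrees, less where a joint would pass 70% of its speed; a pose out of reach is approached as far as the arm can. A call with a gripper value outside its range is refused whole. "gripper" is the finger opening in cm, from 0 to 8.54, set as the call begins (left out, the last holds). The fingers move at their own pace and stop on an object; "newtons" is the grip in N (left out, the last holds). Time passes only in rows, so rows that repeat a pose let the fingers close, or fill a call up. It gives the time, the measured TCP pose, the force and the opening at its end, in the units of the state.
- arm.sense(): the state, without advancing time (a new reading comes with each control period).
- read_camera(name): name is "scene" or "top" or "wrist"; returns a dict with "image" (420x560x3 uint8, red, green, blue), "depth" (420x560 float32, m along the optical axis (not along the pixel's ray), 0 where there is no reading), "intrinsics" (3x3 intrinsics, pixels), "R" (3x3) and "t" (3): a world point X has camera coordinates R X + t. Camera axes: x right, y down, z forward; pixel columns grow to the right and rows downward; lengths in m; the calibration is good to about 2 mm. A picture is of the moment at which its call begins.
- arm.close_job(): hands the job in, once; it reports no verdict.
The state is a dict: "time_s": time; "joints": joint angles; "qd": joint speeds; "effort": joint torques, N m; "tool_pos": TCP position; "tool_rot": TCP orientation; "force": force on the tool from outside, world axes, zero at the start; "moment": the same for the moment, N m; "finger_gap": finger opening in m.
Only numpy, scipy, OpenCV 4.12 (cv2) and the standard library are available. Lean on these libraries where they do the work, as an engineer would, in place of code of your own. Each camera call takes 0.05 s, during which the arm holds its last target. There are 200 camera calls.

## Task

Take the wooden recipe board out of the white drying block and slide it fully home into the slot of the dark wooden recipe stand. Then squeeze the bag clip off the tea caddy's wall, bring it over the middle of the board's top edge and hold it wide open there, one jaw well down each side of the board and touching it nowhere, so that I can slip a recipe sheet in. Finish while still holding the clip open like that, and leave the mug, the jar and the shaker where they are.

Things in the scene. Friction and masses are not known exactly. Their poses are not given: they have to be found in the camera images.
- board: Loose recipe board: plain light wooden slab 8 thick (its x) by 110 wide (its y) by 130 tall (its z), about 85 g (may vary by a third). Origin at the centre of its underside, z up to its top edge at 130. It starts standing in the slot of the drying block, where it may lean about 4 degrees. Front and back are alike.
- rack: Fixed white plastic drying block, 75 (x) by 150 (y) by 45 tall, in which the board starts. Origin at the centre of its underside. Its slot, open at the top, runs along its y, 10.5 wide (x) by 118 long, 35 deep (floor 10 above the worktop).
- stand: Fixed dark wooden recipe stand, a block 75 (x) by 150 (y) by 55 tall, its origin at the centre of its underside. Its slot, open at the top and centred, runs along its y: 9.5 wide (x) by 114 long, 45 deep, its two long lips chamfered 4 x 4. A seated board may lean up to 2 degrees in it.
- stand_slot (a point): Centre of the floor of the stand's slot, 10 above the worktop and 45 below the stand's top; axes as the stand's. The seated board's underside centre comes here.
- caddy: Fixed brown wooden open-topped tea caddy 100 (x) by 160 (y) by 90 tall, walls 6 thick, its origin at the centre of its underside. The clip sits on its -x wall, whose middle plane lies at x = -47 in this frame.
- clip: Loose steel bag clip, 55 g, upright on the caddy's -x wall, tails up, a jaw each side of the wall. Origin on the hinge axis, 96 above the worktop at start; y along the hinge and the wall, z up to the tails, x from front to back jaw. The frame stays midway between the halves. Hinge rod 12 thick. Jaws 60 wide (y), reaching 42 below the hinge; let go, they spring shut.
- clip_tails (a point): Grip point between the clip's two tails, 33 above the hinge. Tails: plates 26 wide (y), up to 42 above the hinge (48 when open), at the tips 51 over the outside (x) at start and 24, parallel, when fully squeezed. Squeezing them together in x spreads the jaws: 4 N at the tips begins, 9 N opens fully to a stop; up to 40 N does no harm.
- clip_front (a joint): How far the front half of the clip is opened, rad: 0 as clipped on the caddy wall, -0.07 quite shut, 0.30 fully open at the stop. The gap between the jaw tips is about 6 + 84 x this value mm: 6 mm at 0, 16 mm at 0.12, 30 mm at 0.30.
- clip_back (a joint): The same for the back half; the two are geared together and read alike.
- jaw_front (a point): Inner lower edge of the front jaw's tip, middle of its width.
- jaw_back (a point): Inner lower edge of the back jaw's tip, middle of its width.
- mug: Bystander: white mug, 80 across, 92 tall, origin under its centre. Leave it.
- jar: Bystander: black storage jar, 84 across, 120 tall, origin under its centre. Leave it.
- shaker: Bystander: small white shaker, 40 across, 75 tall, origin under its centre. Leave it.
Mind the look-alikes: they are no part of the job. Of the things that look like the stand, take the one that is farthest to the robot's right at the start.

How it is judged:
By the outcome, as a careful person would: the job done as asked, in the order asked, and still so for the second after the job is handed in, while the arm keeps its last pose, push and grip.
It also fails if it takes over 61 s, if anything falls off the work surface, if the arm or the gripper's body presses on something with over 40 N, if the wrist force passes 120 N, or if a joint passes its speed limit or range.

## Working session

There is one attempt and no reset: what is moved stays moved. The work goes in short steps, Python scripts to look and compute and a tool call to move; the robot and the scene stay as the last step left them, time stands still between calls to the robot, and variables do not carry over. Pictures are saved under pics/ and viewed, about 8 in all and at most 12, crops included, and the job is handed in when it is done.

Besides the shell and the picture viewer there is one more tool, called after "Request:" as name([rows], argument=value, ...), one row to a line, values as JSON. jog_arm: Moves the arm, as the interface text tells. Its arguments: {"type":"object","properties":{"deltas":{"type":"array"},"gripper":{"type":"number"},"newtons":{"type":"number"}},"required":["deltas"]}

```bash
mkdir -p pics; cat > h.py <<'E'
import numpy as np, cv2
from bench import arm, read_camera
from scipy.spatial.transform import Rotation as Ro
def cloud(c):
    v,u=np.mgrid[0:420,0:560]; K=c["intrinsics"]; d=c["depth"]
    P=np.stack([(u-K[0,2])/K[0,0]*d,(v-K[1,2])/K[1,1]*d,d],-1)
    W=(P-c["t"])@c["R"]; W[d<=0]=np.nan
    return W
def rot(s): 
    w,x,y,z=s["tool_rot"]; return Ro.from_quat([x,y,z,w])
def save(n,im): cv2.imwrite("pics/"+n+".png",cv2.cvtColor(im,cv2.COLOR_RGB2BGR))
E
python3 - <<'E'
from h import *
s=arm.sense(); print({k:np.round(v,3) for k,v in s.items()}, arm.tips_ahead)
print(rot(s).as_matrix().round(3))
for n in("top","scene"):
    c=read_camera(n); np.savez(n,W=cloud(c),**c); save(n+"0",c["image"]); print(n,c["intrinsics"].round(1).tolist(),(-c["R"].T@c["t"]).round(3),c["R"].round(3).tolist())
E
```

```text
{'time_s': np.float64(0.0), 'joints': array([-1.307,  0.261, -0.139,  1.173, -0.   ,  1.571]), 'qd': array([0.001, 0.   , 0.   , 0.001, 0.   , 0.   ]), 'effort': array([-0.0000e+00, -4.0568e+01,  2.5392e+01,  1.9000e-02, -0.0000e+00,
        0.0000e+00]), 'tool_pos': array([ 0.137, -0.506,  0.303]), 'tool_rot': array([ 0.561,  0.43 ,  0.562, -0.429]), 'force': array([-0.324,  0.063,  0.326]), 'moment': array([-0.047,  0.007, -0.025]), 'finger_gap': np.float64(0.085)} 0.0726
[[-0.001  0.965  0.261]
 [ 0.002  0.261 -0.965]
 [-1.    -0.    -0.002]]
top [[445.6, 0.0, 282.6], [0.0, 445.6, 201.8], [0.0, 0.0, 1.0]] [0.45  0.013 1.315] [[-0.02, -1.0, 0.004], [-0.998, 0.02, -0.068], [0.068, -0.005, -0.998]]
scene [[518.2, 0.0, 273.4], [0.0, 518.2, 201.1], [0.0, 0.0, 1.0]] [1.395 0.367 0.857] [[-0.381, 0.925, -0.013], [0.585, 0.23, -0.778], [-0.716, -0.304, -0.629]]
```

View pics/top0.png

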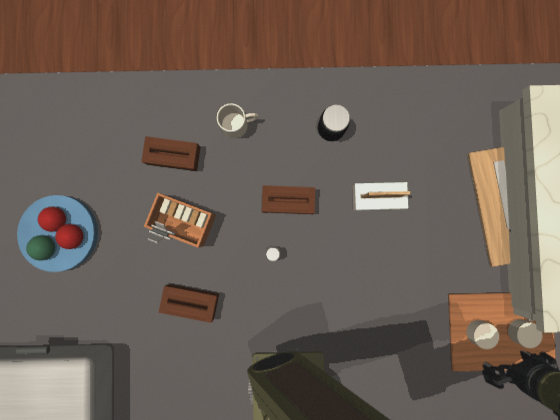

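View pics/scene0.png

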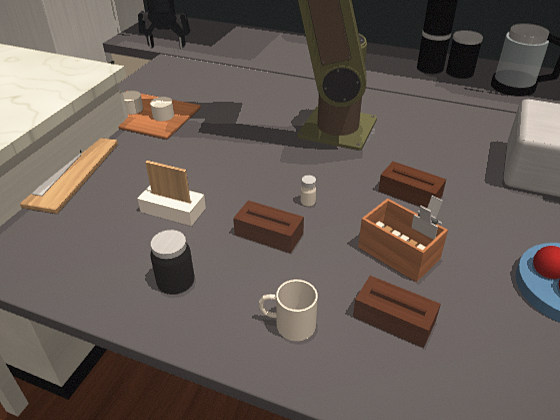

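The top view shows three dark stands at pixels (171,153), (188,303) and (289,200). Image right is world -y, so the target is (289,200). The rack with the board is at (381,196), and the caddy with the clip at (180,219), clip near (160,233).

```bash
python3 - <<'E'
from h import *
t=np.load("top.npz"); W=t["W"]; 
def rect(name,box,zlo,zhi,cl=False):
    u0,u1,v0,v1=box; P=W[v0:v1,u0:u1].reshape(-1,3); P=P[(P[:,2]>zlo)&(P[:,2]<zhi)]
    r=cv2.minAreaRect(P[:,:2].astype(np.float32)*1000); b=cv2.boxPoints(r)
    e=[b[1]-b[0],b[2]-b[1]]; L=max(e,key=np.linalg.norm); a=np.degrees(np.arctan2(L[1],L[0]))
    print(name,len(P),np.round(r[0],1),np.round(r[1],1),"long axis deg",round(a%180,2),"z",np.nanmedian(P[:,2]).round(4))
rect("stand",(255,325,180,220),.045,.065)
rect("rack",(345,415,175,215),.036,.052)
rect("board",(345,420,175,215),.1,.2)
rect("boardtop",(345,420,175,215),.128,.2)
rect("caddy",(135,225,180,255),.083,.093)
rect("clip",(135,225,180,255),.1,.2)
rect("cliptop",(135,225,180,255),.12,.2)
s=np.load("scene.npz"); W=s["W"]
print("scene view")
rect("stand",(225,310,190,255),.050,.06)
rect("rack",(130,210,150,225),.04,.050)
rect("board",(130,210,150,225),.1,.2)
rect("boardtop",(130,210,150,225),.128,.2)
rect("caddy",(350,450,190,275),.083,.093)
rect("clip",(400,450,190,240),.1,.2)
rect("cliptop",(400,450,190,240),.12,.2)
im=[np.load(n+".npz")["image"] for n in("top","scene")]
save("zoom",np.hstack([cv2.resize(im[0][180:260,130:230],(400,320)),cv2.resize(im[1][180:280,350:450],(320,320))]))
E
```

```text
stand 1272 [543.6  -9. ] [149.8  75.6] long axis deg 86.54 z 0.0552
rack 1132 [ 548.8 -275.5] [ 75.2 151.2] long axis deg 90.29 z 0.0451
board 178 [ 548.7 -275. ] [  8.5 109.3] long axis deg 90.38 z 0.1388
boardtop 139 [ 548.7 -275. ] [  8.5 109.3] long axis deg 90.47 z 0.1399
caddy 369 [487.9 298.5] [161.6 105.8] long axis deg 67.91 z 0.0897
clip 188 [458.5 341.8] [42.2 53. ] long axis deg 133.32 z 0.1121
cliptop 76 [458.4 342.6] [26.4 51.2] long axis deg 156.42 z 0.1327
scene view
stand 1265 [491.9  -7. ] [152.3 181.6] long axis deg 177.47 z 0.0538
rack 780 [ 550.7 -275. ] [ 79.3 152.5] long axis deg 93.06 z 0.044
board 583 [ 548.  -275.1] [116.2  16. ] long axis deg 88.49 z 0.1235
boardtop 230 [ 548.  -275.1] [116.2  16. ] long axis deg 88.49 z 0.136
caddy 754 [486.8 297.8] [162.3 111.1] long axis deg 68.77 z 0.0883
clip 331 [458.  343.9] [41.7 57.1] long axis deg 145.09 z 0.1208
cliptop 171 [456.9 343.3] [27.8 55.9] long axis deg 159.71 z 0.1304
```

View pics/zoom.png

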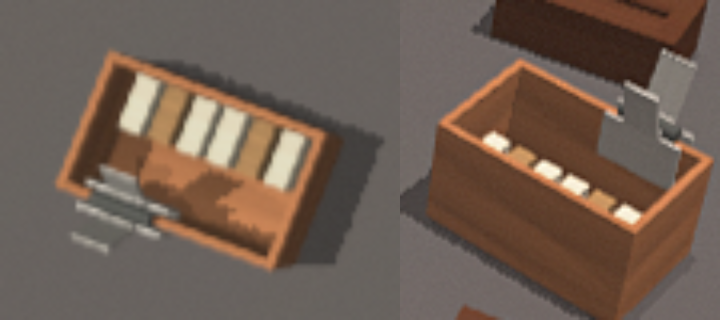

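The zoom shows the clip on the caddy wall nearest the robot: tail tips at about (90,240) and (120,180) in the left crop, jaws running along the wall. The frames are clear enough to move: rack (549,-275) at about 0°, stand (543,-8) at about -3.5°, clip about (456,343) with its x at -22°.

```bash
cat >> h.py <<'E'
def go(p,yaw,tilt=0):
    """shift/turn to TCP p with the tool down, tool z at yaw deg (tilt: extra deg about tool y)"""
    s=arm.sense(); R=rot(s); a=np.radians(yaw); z=np.array([np.cos(a),np.sin(a),0]); x=np.array([0,0,-1.])
    T=Ro.from_matrix(np.stack([x,np.cross(z,x),z],1))*Ro.from_euler("y",tilt,degrees=True)
    print("t",s["time_s"].round(2),"shift cm",(R.inv().apply(np.array(p)-s["tool_pos"])*100).round(2).tolist(),"turn",np.degrees((R.inv()*T).as_rotvec()).round(2).tolist(),"pos",np.round(s["tool_pos"],4),"F",np.round(s["force"],1),"gap",s["finger_gap"].round(4))
E
python3 -c "
from h import *
go([.549,-.275,.24],0.3)"
```

```text
Traceback (most recent call last):
  File "h.py", line 16, in go
    print("t",s["time_s"].round(2),"shift cm",(R.inv().apply(np.array(p)-s["tool_pos"])*100).round(2).tolist(),"turn",np.degrees((R.inv()*T).as_rotvec()).round(2).tolist(),"pos",np.round(s["tool_pos"],4),"F",np.round(s["force"],1),"gap",s["finger_gap"].round(4))
              ^^^^^^^^^^^^^^^^^
AttributeError: 'float' object has no attribute 'round'
```

```bash
sed -i 's/s\["time_s"\].round(2)/round(s["time_s"],2)/; s/s\["finger_gap"\].round(4)/round(s["finger_gap"],4)/' h.py
python3 -c "
from h import *
go([.549,-.275,.24],0.3)"
```

```text
t 0.1 shift cm [6.33, 45.83, -11.57] turn [-75.19, -0.09, -0.07] pos [ 0.1368 -0.5063  0.3031] F [0.3 0.6 0.3] gap 0.0856
```

Request:
jog_arm([
  [[0,5.7,-1.4],[-9.4,0,0]],
  [[1,11.5,-2.9],[-18.8,0,0]],
  [[2,17.2,-4.3],[-28.2,0,0]],
  [[3,22.9,-5.8],[-37.6,0,0]],
  [[4,28.6,-7.2],[-47,0,0]],
  [[5,34.4,-8.7],[-56.4,0,0]],
  [[6,40.1,-10.1],[-65.8,0,0]],
  [[6.3,45.8,-11.6],[-75.2,0,0]],
], gripper=8.5, newtons=40)

```text
time_s: 1.1
tool_pos: [0.5497, -0.2734, 0.2391]
tool_rot: [0.706, -0.003, 0.708, 0.005]
force: [0.0, -0.5, -0.0]
finger_gap: 0.0848
```

```bash
python3 -c "
from h import *
go([.5488,-.275,.167],0.3)
print(arm.sense()['joints'])
c=read_camera('wrist'); save('w1',c['image'])"
```

```text
t 1.1 shift cm [7.2, -0.18, -0.07] turn [0.33, -0.14, -0.14] pos [ 0.5497 -0.2734  0.2391] F [ 0.  -0.5 -0. ] gap 0.0848
[-4.62000027e-01  4.45057443e-01 -2.94402093e-02  1.09954256e+00
  1.04693173e-03  1.09772071e+00]
```

View pics/w1.png

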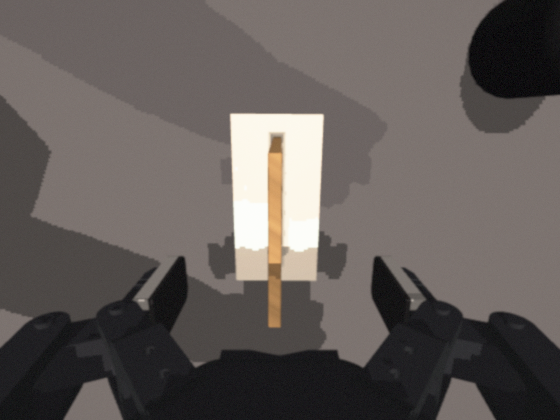

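The board stands centred between the fingers: its top edge runs from (276,148) to (274,325), with the pads at u≈185 and 375. I'll descend and grip.

Request:
jog_arm([
  [[2.4,-0.1,0],[0.3,0,0]],
  [[4.8,-0.2,-0.1],[0.3,0,0]],
  [[6.6,-0.2,-0.1],[0.3,0,0]],
  [[7.2,-0.2,-0.1],[0.3,0,0]],
  [[7.2,-0.2,-0.1],[0.3,0,0]],
  [[7.2,-0.2,-0.1],[0.3,0,0]],
  [[7.2,-0.2,-0.1],[0.3,0,0]],
  [[7.2,-0.2,-0.1],[0.3,0,0]],
])

```text
time_s: 2.15
tool_pos: [0.5558, -0.2716, 0.1672]
tool_rot: [0.709, -0.004, 0.705, 0.007]
force: [1.0, -0.5, -0.1]
finger_gap: 0.085
```

Request:
jog_arm([
  [[0,0,0],[0,0,0]],
  [[0,0,0],[0,0,0]],
  [[0,0,0],[0,0,0]],
  [[0,0,0],[0,0,0]],
  [[0,0,0],[0,0,0]],
  [[0,0,0],[0,0,0]],
  [[0,0,0],[0,0,0]],
  [[0,0,0],[0,0,0]],
], gripper=0, newtons=50)

```text
time_s: 3.15
tool_pos: [0.5506, -0.2715, 0.1672]
tool_rot: [0.705, -0.003, 0.709, 0.006]
force: [-10.4, 0.1, 11.0]
finger_gap: 0.0078
```

Request:
jog_arm([
  [[-0.5,0,0],[0,0,0]],
  [[-1.5,0,0],[0,0,0]],
  [[-2.5,0,0],[0,0,0]],
  [[-4,0,0],[0,0,0]],
  [[-6,0,0],[0,0,0]],
  [[-7.5,0,0],[0,0,0]],
  [[-8.5,0,0],[0,0,0]],
  [[-8.5,0,0],[0,0,0]],
])

```text
time_s: 4.15
tool_pos: [0.5519, -0.272, 0.2534]
tool_rot: [0.706, -0.004, 0.708, 0.006]
force: [-0.0, 0.9, -0.7]
finger_gap: 0.0072
```

```bash
python3 - <<'E'
from h import *
go([.5434,-.009,.252],-3.5)
c=read_camera('scene'); W=cloud(c); save("s1",c["image"])
P=W.reshape(-1,3); s=arm.sense(); print(s["moment"])
m=(abs(P[:,0]-.548)<.03)&(abs(P[:,1]+.275)<.065)&(P[:,2]>.06)&(P[:,2]<.185); P=P[m]
# board front (+x) face: fit x over (y,z)
b=P[(P[:,2]<.16)]
A=np.c_[b[:,1]+.275,b[:,2]-.1,np.ones(len(b))]; w=np.ones(len(b),bool)
for _ in range(6):
    k=np.linalg.lstsq(A[w],b[w,0],rcond=None)[0]; r=b[:,0]-A@k; w=abs(r)<.003
print("face",k,w.sum(),len(b),"y",np.percentile(b[w,1],[1,99]),"z",np.percentile(b[w,2],[1,99]))
E
```

```text
t 4.15 shift cm [0.23, 26.31, -0.49] turn [4.28, -0.18, -0.19] pos [ 0.5519 -0.272   0.2534] F [-0.   0.9 -0.7] gap 0.0072
[ 0.01498725  0.00734331 -0.00706756]
face [-0.01685274  0.01471123  0.55449651] 771 840 y [-0.32989902 -0.2213738 ] z [0.0962221  0.15956047]
```

View pics/s1.png

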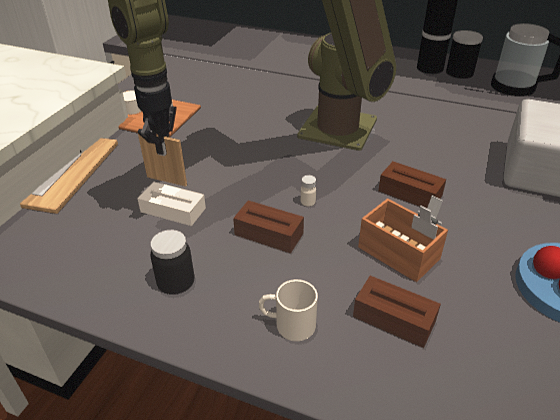

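The board came out upright in the grip: centre 3.6 mm to -y of the TCP, underside about z 0.095, rack left in place at (172,203). Next, above the stand at (268,225).

Request:
jog_arm([
  [[0,3,0],[0.5,0,0]],
  [[0,8,-0.2],[1,0,0]],
  [[0,13.5,-0.3],[2,-0.2,0]],
  [[0,19,-0.5],[3,-0.4,0]],
  [[0,24,-0.6],[4,-0.5,-0.2]],
  [[0,26.7,-0.7],[4.4,-0.5,-0.2]],
  [[0,26.7,-0.7],[4.4,-0.5,-0.2]],
  [[0,26.7,-0.7],[4.4,-0.5,-0.2]],
])

```text
time_s: 5.2
tool_pos: [0.5406, -0.0054, 0.2531]
tool_rot: [0.708, 0.022, 0.706, -0.022]
force: [-1.4, -0.1, 0.2]
finger_gap: 0.0076
```

```bash
cat > b.py <<'E'
from h import *
import sys
go([.5448,-.0054,.252],-3.5)
def plane(P,c,lo,hi):
    m=(abs(P[:,0]-c[0])<.03)&(abs(P[:,1]-c[1])<.07)&(P[:,2]>lo)&(P[:,2]<hi); b=P[m]
    A=np.c_[b[:,1]-c[1],b[:,2]-.1,np.ones(len(b))]; w=np.ones(len(b),bool)
    for _ in range(8):
        k=np.linalg.lstsq(A[w],b[w,0],rcond=None)[0]; r=b[:,0]-A@k; w=abs(r)<.003
    b=b[w]; print("face x",k[2].round(4),"yaw",np.degrees(-k[0]).round(2),"lean",np.degrees(k[1]).round(2),"y",np.percentile(b[:,1],[1,99]).round(4),"z",np.percentile(b[:,2],[1,99]).round(4),len(b)); return b
if __name__=="__main__":
    c=read_camera('scene'); P=cloud(c).reshape(-1,3); save(sys.argv[1],c["image"])
    s=arm.sense()["tool_pos"]
    plane(P,s-[.0014,.0036,0],.065,s[2]-.095)
    # stand top in this view
    q=P[(abs(P[:,0]-.5436)<.06)&(abs(P[:,1]+.009)<.1)&(P[:,2]>.0515)&(P[:,2]<.058)]
    q=q[np.abs((q[:,0]-.5436)+ (q[:,1]+.009)*np.tan(np.radians(-3.5)))<.05]
    r=cv2.minAreaRect(q[:,:2].astype(np.float32)*1000); print("stand",np.round(r[0],1),np.round(r[1],1),round(r[2],1))
E
python3 b.py s2
```

```text
t 5.2 shift cm [0.11, 0.03, 0.42] turn [-0.13, 0.18, 0.0] pos [ 0.5406 -0.0054  0.2531] F [-1.4 -0.1  0.2] gap 0.0076
face x 0.5435 yaw -3.72 lean 0.23 y [-0.0638  0.0445] z [0.0955 0.1577] 877
stand [542.5  -9.2] [151.3  80.7] 87.1
```

Request:
jog_arm([
  [[0,0.1,0.35],[-0.2,0,0]],
  [[0,0.1,0.35],[-0.2,0,0]],
  [[1,0.1,0.35],[-0.2,0,0]],
  [[2,0.1,0.35],[-0.2,0,0]],
  [[2.5,0.1,0.35],[-0.2,0,0]],
  [[2.5,0.1,0.35],[-0.2,0,0]],
  [[2.5,0.1,0.35],[-0.2,0,0]],
  [[2.5,0.1,0.35],[-0.2,0,0]],
])

```text
time_s: 6.25
tool_pos: [0.5446, -0.005, 0.2286]
tool_rot: [0.708, 0.021, 0.705, -0.021]
force: [-0.2, 0.2, -0.6]
finger_gap: 0.0071
```

```bash
python3 b.py s3; python3 -c "
from h import *
c=read_camera('wrist'); a=cv2.imread('pics/s3.png')[:,:,::-1]
save('s3c',np.hstack([cv2.resize(a[130:260,215:325],(338,400)),cv2.resize(c['image'],(440,400))]))"
```

```text
t 6.25 shift cm [-2.34, -0.04, 0.03] turn [0.02, 0.23, -0.0] pos [ 0.5446 -0.005   0.2286] F [-0.2  0.2 -0.6] gap 0.0071
face x 0.5479 yaw -3.62 lean 0.52 y [-0.0639  0.0448] z [0.0717 0.1325] 819
stand [543.2  -8.2] [153.4  79.3] 88.2
```

View pics/s3c.png

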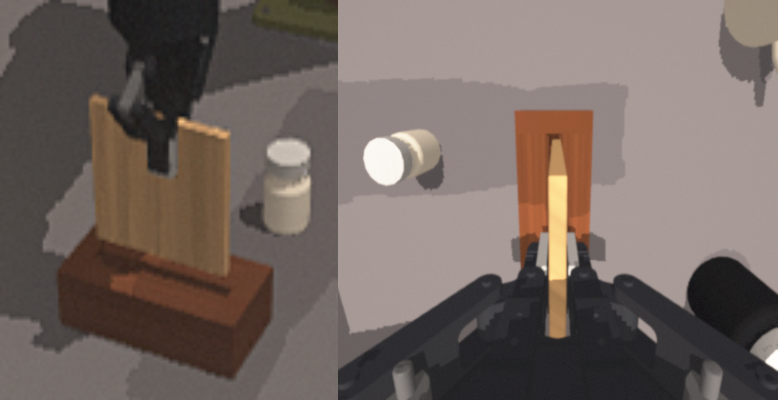

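The board hangs just above the slot (left crop: bottom edge along (100,245)–(230,275), slot beneath it; wrist: board in line with the slot at (555,150)). I'm lowering it.

Request:
jog_arm([
  [[0.6,0.05,0],[0,0,0]],
  [[1.2,0.05,0],[0,0,0]],
  [[1.8,0.05,0],[0,0,0]],
  [[2.4,0.05,0],[0,0,0]],
  [[2.7,0.05,0],[0,0,0]],
  [[3.0,0.05,0],[0,0,0]],
  [[3.0,0.05,0],[0,0,0]],
  [[3.0,0.05,0],[0,0,0]],
])

```text
time_s: 7.35
tool_pos: [0.5437, -0.0044, 0.1977]
tool_rot: [0.707, 0.021, 0.706, -0.021]
force: [-4.3, 1.0, -1.8]
finger_gap: 0.0075
```

Request:
jog_arm([
  [[0.5,0,0],[0,0,0]],
  [[1.0,0,0],[0,0,0]],
  [[1.5,0,0],[0,0,0]],
  [[2.0,0,0],[0,0,0]],
  [[2.5,0,0],[0,0,0]],
  [[2.8,0,0],[0,0,0]],
  [[3.1,0,0],[0,0,0]],
  [[3.1,0,0],[0,0,0]],
])

```text
time_s: 8.35
tool_pos: [0.5435, -0.0045, 0.1673]
tool_rot: [0.707, 0.021, 0.706, -0.021]
force: [-5.7, -1.1, 5.7]
finger_gap: 0.0075
```

```bash
sed -i 's/.065,s\[2\]-.095/.065,.135/' b.py; python3 b.py s4
```

```text
t 8.35 shift cm [-8.47, -0.08, 0.15] turn [0.02, 0.07, 0.01] pos [ 0.5435 -0.0045  0.1673] F [-5.7 -1.1  5.7] gap 0.0075
face x 0.5468 yaw -3.2 lean 1.09 y [-0.0629  0.0457] z [0.0657 0.1337] 721
stand [543.4  -9.3] [153.8  79.6] 88.6
```

Request:
jog_arm([
  [[0.2,0,0],[0,0,0]],
  [[0.3,0,0],[0,0,0]],
  [[0.3,0,0],[0,0,0]],
  [[0.3,0,0],[0,0,0]],
  [[0.3,0,0],[0,0,0]],
  [[0.3,0,0],[0,0,0]],
  [[0.3,0,0],[0,0,0]],
  [[0.3,0,0],[0,0,0]],
])

```text
time_s: 9.4
tool_pos: [0.5434, -0.0047, 0.1672]
tool_rot: [0.708, 0.022, 0.706, -0.022]
force: [-10.1, -1.0, 21.4]
finger_gap: 0.0075
```

The force rises with no travel, so the board is on the slot floor. Releasing and rising.

Request:
jog_arm([
  [[-0.3,0,0],[0,0,0]],
  [[-0.3,0,0],[0,0,0]],
  [[-0.3,0,0],[0,0,0]],
  [[-0.3,0,0],[0,0,0]],
  [[-0.3,0,0],[0,0,0]],
  [[-0.3,0,0],[0,0,0]],
  [[-2,0,0],[0,0,0]],
  [[-5,0,0],[0,0,0]],
], gripper=8.5)

```text
time_s: 10.4
tool_pos: [0.5423, -0.0046, 0.2164]
tool_rot: [0.707, 0.021, 0.707, -0.022]
force: [-0.4, -0.0, -0.3]
finger_gap: 0.085
```

```bash
python3 -c "
from h import *
go([.456,.3435,.26],-22)"
```

```text
t 10.4 shift cm [-4.36, 34.22, -10.73] turn [18.51, -0.01, 0.01] pos [ 0.5423 -0.0046  0.2164] F [-0.4 -0.  -0.3] gap 0.085
```

Request:
jog_arm([
  [[-3,1,0],[0,0,0]],
  [[-4.4,6,-1.5],[3,0,0]],
  [[-4.4,11.5,-3.5],[6,0,0]],
  [[-4.4,17,-5.3],[9,0,0]],
  [[-4.4,22.5,-7.1],[12,0,0]],
  [[-4.4,28.5,-9],[15,0,0]],
  [[-4.4,33,-10.4],[18.5,0,0]],
  [[-4.4,34.2,-10.7],[18.5,0,0]],
])

```text
time_s: 11.4
tool_pos: [0.4554, 0.3459, 0.2602]
tool_rot: [0.694, 0.134, 0.694, -0.133]
force: [-0.2, -0.3, 0.2]
finger_gap: 0.0851
```

```bash
python3 - <<'E'
from h import *
go([.456,.3435,.183],-22)
c=read_camera('wrist'); save('w2',c['image']); W=cloud(c); P=W.reshape(-1,3)
s=arm.sense()["tool_pos"]
a=np.radians(-22); ex=np.array([np.cos(a),np.sin(a)]); ey=np.array([-ex[1],ex[0]])
q=P[(np.hypot(P[:,0]-.456,P[:,1]-.3435)<.05)&(P[:,2]>.1)&(P[:,2]<.15)]
d=(q[:,:2]-[.456,.3435])*1000
for lo in(.1,.12,.13): 
    e=d[q[:,2]>lo]; print(lo,len(e),np.percentile(e@ex,[1,99]).round(1),np.percentile(e@ey,[1,99]).round(1),q[:,2].max())
c=read_camera('scene'); P=cloud(c).reshape(-1,3)
from b import plane
b=plane(P,[.5436,-.009,0],.065,.135)
b=plane(P,[.5436,-.009,0],.065,.145)
c=read_camera('top'); P=cloud(c).reshape(-1,3)
for lo in(.11,.132):
    q=P[(abs(P[:,0]-.5436)<.03)&(abs(P[:,1]+.009)<.08)&(P[:,2]>lo)&(P[:,2]<.16)]
    r=cv2.minAreaRect(q[:,:2].astype(np.float32)*1000); print("top board",len(q),np.round(r[0],1),np.round(r[1],1),round(r[2],2),np.median(q[:,2]))
E
```

```text
t 11.4 shift cm [7.72, -0.2, 0.15] turn [0.23, -0.02, -0.02] pos [0.4554 0.3459 0.2602] F [-0.2 -0.3  0.2] gap 0.0851
0.1 2469 [-23.8  26.5] [-19.5  20.5] 0.1398671891643629
0.12 1186 [-24.1  26.8] [-12.2  13.5] 0.1398671891643629
0.13 745 [-24.1  26.8] [-12.3  13.5] 0.1398671891643629
t 11.5 shift cm [0.83, -29.14, 21.25] turn [-18.34, -0.01, 0.03] pos [0.456  0.3442 0.2601] F [-0.2 -0.2 -0.2] gap 0.0851
face x 0.545 yaw -3.01 lean -0.37 y [-0.0634  0.0454] z [0.0655 0.1343] 949
face x 0.5449 yaw -3.04 lean -0.46 y [-0.0633  0.0454] z [0.0656 0.1407] 1056
top board 161 [544.3  -9.1] [109.1   8.4] 86.46 0.13940330583751226
top board 135 [544.3  -9.2] [108.8   8.4] 86.57 0.14005736473297684
```

View pics/w2.png

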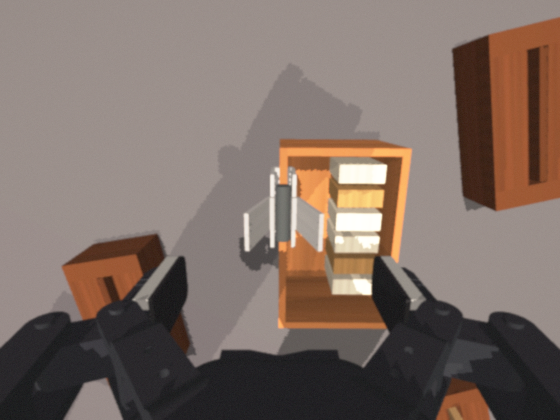

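The wrist view shows the clip at (284,212), tails from (247,230) to (322,230), with the caddy wall at u≈285. It sits inside the open fingers, and the board reads seated with its top at 0.140. Descending over the tails.

Request:
jog_arm([
  [[1.5,0,0.1],[0.2,0,0]],
  [[3,0,0.15],[0.2,0,0]],
  [[4.5,0,0.15],[0.2,0,0]],
  [[6,0,0.15],[0.2,0,0]],
  [[7.2,0,0.15],[0.2,0,0]],
  [[7.7,0,0.15],[0.2,0,0]],
  [[7.7,0,0.15],[0.2,0,0]],
  [[7.7,0,0.15],[0.2,0,0]],
])

```text
time_s: 12.55
tool_pos: [0.4579, 0.3427, 0.1837]
tool_rot: [0.694, 0.136, 0.694, -0.136]
force: [0.1, 0.2, 0.3]
finger_gap: 0.0854
```

```bash
python3 -c "
from h import *
go([.4575,.3436,.183],-22)"
```

```text
t 12.55 shift cm [0.07, 0.07, -0.07] turn [-0.13, 0.04, 0.01] pos [0.4579 0.3427 0.1837] F [0.1 0.2 0.3] gap 0.0854
```

Good. Squeeze.

Request:
jog_arm([
  [[0.05,0.05,-0.05],[0,0,0]],
  [[0.05,0.05,-0.05],[0,0,0]],
  [[0.05,0.05,-0.05],[0,0,0]],
  [[0.05,0.05,-0.05],[0,0,0]],
  [[0.05,0.05,-0.05],[0,0,0]],
  [[0.05,0.05,-0.05],[0,0,0]],
  [[0.05,0.05,-0.05],[0,0,0]],
  [[0.05,0.05,-0.05],[0,0,0]],
], gripper=0, newtons=30)

```text
time_s: 13.55
tool_pos: [0.4584, 0.3446, 0.1866]
tool_rot: [0.695, 0.137, 0.693, -0.134]
force: [-3.8, -0.8, 15.4]
finger_gap: 0.023
```

```bash
python3 -c "
from h import *
go([.4575,.3436,.183],-22)
for n in('scene','wrist'):
  c=read_camera(n); save(n+'5',c['image']); np.savez(n+'5',W=cloud(c))
a=cv2.imread('pics/scene5.png')[:,:,::-1];b=cv2.imread('pics/wrist5.png')[:,:,::-1]
save('s5c',np.hstack([cv2.resize(a[150:290,340:470],(370,400)),cv2.resize(b,(430,400))]))"
```

```text
t 13.55 shift cm [0.36, -0.13, -0.05] turn [-0.11, 0.12, -0.29] pos [0.4584 0.3446 0.1866] F [-3.8 -0.8 15.4] gap 0.023
```

View pics/s5c.png

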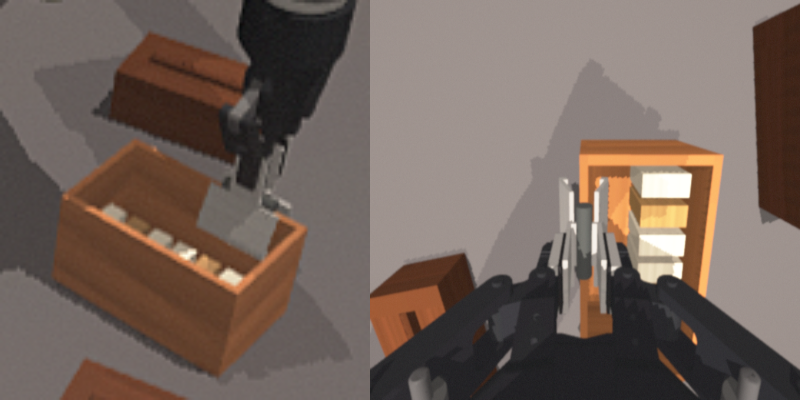

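The clip is fully squeezed (finger gap 23 mm), with tails between the pads and jaws spread around the wall at about (585,230) in the right half. Lifting.

Request:
jog_arm([
  [[-0.5,0,0],[0,0,0]],
  [[-1.5,0,0],[0,0,0]],
  [[-3,0,0],[0,0,0]],
  [[-5,0,0],[0,0,0]],
  [[-7,0,0],[0,0,0]],
  [[-9,0,0],[0,0,0]],
  [[-10,0,0],[0,0,0]],
  [[-10,0,0],[0,0,0]],
])

```text
time_s: 14.65
tool_pos: [0.4584, 0.3445, 0.2874]
tool_rot: [0.695, 0.138, 0.693, -0.134]
force: [-1.6, -0.5, -1.0]
finger_gap: 0.0229
```

```bash
cat > cl.py <<'E'
from h import *
import sys
c=read_camera('scene'); save(sys.argv[1],c['image']); P=cloud(c).reshape(-1,3)
s=arm.sense(); R=rot(s); L=R.inv().apply(P-s["tool_pos"])*1000
q=L[(L[:,0]>76)&(L[:,0]<145)&(abs(L[:,1])<45)&(abs(L[:,2])<40)]
print(len(q),"x",np.percentile(q[:,0],[1,99]).round(1),"y",np.percentile(q[:,1],[1,99]).round(1),"z",np.percentile(q[:,2],[1,99]).round(1))
for a in range(76,145,6):
    e=q[(q[:,0]>=a)&(q[:,0]<a+6)]
    if len(e): print(a,len(e),"y",np.percentile(e[:,1],[2,98]).round(1),"z",np.percentile(e[:,2],[2,50,98]).round(1))
go([.545,-.009,.29],-3.5)
E
python3 cl.py s6; python3 -c "
from h import *
a=cv2.imread('pics/s6.png')[:,:,::-1]; save('s6c',cv2.resize(a[90:260,340:480],(560,680))[:600])"
```

```text
710 x [ 77.3 129. ] y [-31.9  28. ] z [-17.5  21.6]
76 38 y [-13.9  10.8] z [-11.8  11.   13.6]
82 62 y [-23.2  20. ] z [-11.7   3.5  12.6]
88 107 y [-31.4  27.6] z [-10.6   8.4  13.2]
94 88 y [-30.   28.2] z [-10.9  11.4  16.6]
100 93 y [-30.8  27.4] z [-12.4  12.8  17.4]
106 79 y [-30.3  27.5] z [-13.6  15.3  20.2]
112 91 y [-31.8  27.1] z [-17.2  16.6  21. ]
118 81 y [-32.2  27.7] z [-18.7  18.2  22.1]
124 70 y [-29.8  27.1] z [-17.5  18.2  21.8]
130 1 y [15.7 15.7] z [-17.1 -17.1 -17.1]
t 14.7 shift cm [-0.45, -29.45, 21.35] turn [-18.61, 0.16, -0.27] pos [0.458  0.3442 0.2865] F [-0.1  0.3 -0.9] gap 0.023
```

View pics/s6c.png

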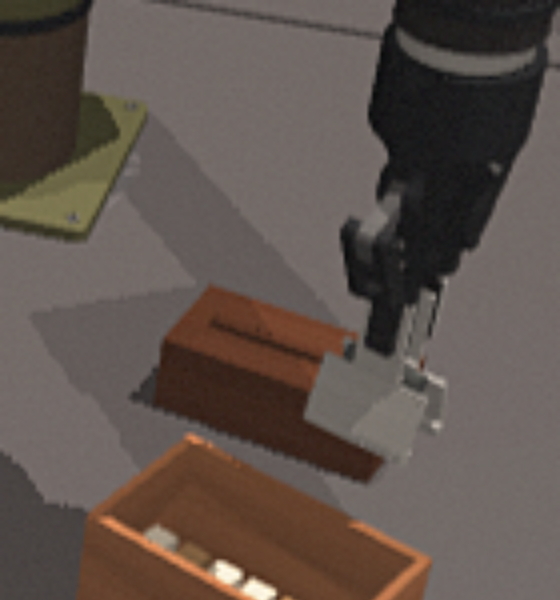

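The clip hangs wide open in the grip: jaws at about (370,410) and (435,400) in the crop, clear of the caddy. Next, a hover over the board.

Request:
jog_arm([
  [[-0.5,-2,1.5],[-1,0,0]],
  [[-1,-6,4.4],[-4,0,0]],
  [[-1,-11,8],[-7,0,-0.1]],
  [[-1,-16,11.5],[-10,0.1,-0.2]],
  [[-1,-21,15.1],[-13,0.1,-0.3]],
  [[-1,-25.5,18.3],[-16,0.1,-0.3]],
  [[-1,-28.5,20.5],[-18.6,0.2,-0.3]],
  [[-1,-29.4,21.2],[-18.6,0.2,-0.3]],
])

```text
time_s: 15.7
tool_pos: [0.5436, -0.0101, 0.2944]
tool_rot: [0.706, 0.023, 0.708, -0.023]
force: [-0.3, -0.3, -0.6]
finger_gap: 0.0231
```

```bash
sed -i 's/^go.*/go([.5435,-.0075,.2475],-3.5)/' cl.py; python3 cl.py s7; python3 - <<'E'
from h import *
c=read_camera('wrist'); np.savez('w7',W=cloud(c),**c); save('w7',c['image'])
a=cv2.imread('pics/s7.png')[:,:,::-1]
save('s7c',np.hstack([cv2.resize(a[110:250,215:325],(314,400)),cv2.resize(c['image'],(480,400))]))
E
```

```text
625 x [ 78.4 129.1] y [-32.3  27.6] z [-18.  21.]
76 29 y [-14.9  10.4] z [-11.4  10.2  13.6]
82 54 y [-23.4  20.4] z [-12.1   4.8  14.1]
88 83 y [-31.   27.5] z [-11.8   7.8  13. ]
94 84 y [-32.1  26.7] z [-10.3  11.   15.1]
100 70 y [-30.5  27.6] z [-13.9  12.6  15.8]
106 80 y [-31.   26.7] z [-13.8  14.7  18.5]
112 78 y [-32.   27.5] z [-17.3  16.1  21. ]
118 80 y [-30.8  26.8] z [-18.6  17.4  21.4]
124 63 y [-31.7  27.6] z [-17.9  18.6  21. ]
130 4 y [ 1.6 26.5] z [-19.3  -0.2  17.7]
t 15.75 shift cm [4.7, 0.26, -0.04] turn [-0.19, -0.13, 0.07] pos [ 0.5438 -0.0101  0.2945] F [ 0.8 -0.8 -0.5] gap 0.0227
```

View pics/s7c.png

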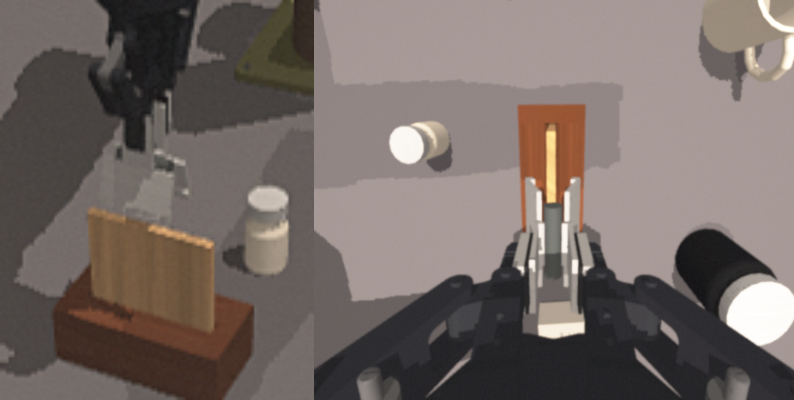

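Wrist view: jaw ends at (530,180) and (574,180), midpoint 552, with the board at u≈551, so it's nearly centred. A quick numeric check of jaws against board from this same view.

```bash
python3 - <<'E'
from h import *
d=np.load('w7.npz'); W=d['W'].reshape(-1,3); s=arm.sense(); L=rot(s).inv().apply(W-s["tool_pos"])*1000
im=d['image'].reshape(-1,3).astype(int)
b=(abs(W[:,2]-.14)<.006)&(np.abs(L[:,2])<15)&(abs(L[:,1])<70)
b&=(im[:,0]-im[:,2]>40)
q=L[b]; print("board",len(q))
for lo in range(-60,61,15):
    e=q[(q[:,1]>=lo)&(q[:,1]<lo+15)]
    if len(e)>5: print(lo,len(e),"z",np.percentile(e[:,2],[3,97]).round(1))
q=L[(L[:,0]>80)&(L[:,0]<136)&(abs(L[:,1])<45)&(abs(L[:,2])<30)]
for a in range(80,136,5):
    e=q[(q[:,0]>=a)&(q[:,0]<a+5)]; l=e[e[:,2]<-4];r=e[e[:,2]>4]
    if len(l)>3 and len(r)>3: print(a,"L",len(l),np.percentile(l[:,2],[3,50,97]).round(1),"R",len(r),np.percentile(r[:,2],[3,50,97]).round(1),"y",np.percentile(e[:,1],[3,97]).round(1))
E
```

```text
board 837
0 209 z [-4.7  2.7]
15 223 z [-4.6  2.7]
30 232 z [-4.5  2.7]
45 171 z [-5.   2.7]
80 L 61 [-10.8  -8.3  -5.2] R 67 [ 7.1  9.7 12.2] y [-23.4  15.4]
85 L 445 [-9.2 -6.  -4.1] R 584 [ 4.4  6.5 10.4] y [-24.2  17.8]
90 L 357 [-10.7  -8.1  -5.2] R 347 [ 6.2  9.4 11.7] y [-32.2  26.1]
95 L 93 [-12.5 -11.6  -9. ] R 92 [10.  12.9 13.7] y [ 6.2 26.2]
100 L 102 [-14.1 -13.2 -11. ] R 94 [12.1 14.4 15.2] y [-0.6 26.2]
105 L 117 [-15.8 -14.9 -12.6] R 106 [14.1 15.8 16.7] y [-4.  26.1]
110 L 99 [-17.3 -16.5 -14.4] R 104 [15.2 17.4 18.2] y [-5.6 26. ]
115 L 107 [-18.9 -18.  -16.2] R 95 [17.6 19.  19.8] y [-7.9 26.1]
120 L 84 [-19.9 -19.3 -13.2] R 84 [13.9 20.  20.7] y [-9.5 26.1]
125 L 18 [-19.8 -16.6 -13.7] R 16 [15.  17.7 20.5] y [25.5 26.1]
```

Request:
jog_arm([
  [[0,0.2,-0.1],[0,0,0]],
  [[0,0.35,-0.15],[-0.2,0,0]],
  [[0.5,0.35,-0.15],[-0.2,0,0]],
  [[1,0.35,-0.15],[-0.2,0,0]],
  [[1.5,0.35,-0.15],[-0.2,0,0]],
  [[2,0.35,-0.15],[-0.2,0,0]],
  [[2,0.35,-0.15],[-0.2,0,0]],
  [[2,0.35,-0.15],[-0.2,0,0]],
])

```text
time_s: 16.8
tool_pos: [0.5423, -0.0052, 0.2747]
tool_rot: [0.706, 0.021, 0.708, -0.021]
force: [-0.4, -0.7, -0.9]
finger_gap: 0.0227
```

```bash
python3 -c "
from h import *
go([.5422,-.0066,.243],-3.5)"
```

```text
t 16.8 shift cm [3.17, -0.14, 0.0] turn [0.06, -0.13, 0.01] pos [ 0.5423 -0.0052  0.2747] F [-0.4 -0.7 -0.9] gap 0.0227
```

Request:
jog_arm([
  [[0.5,-0.1,0],[0,-0.1,0]],
  [[1,-0.1,0],[0,-0.1,0]],
  [[1.5,-0.1,0],[0,-0.1,0]],
  [[2,-0.1,0],[0,-0.1,0]],
  [[2.5,-0.1,0],[0,-0.1,0]],
  [[3,-0.1,0],[0,-0.1,0]],
  [[3.1,-0.1,0],[0,-0.1,0]],
  [[3.1,-0.1,0],[0,-0.1,0]],
])

```text
time_s: 17.8
tool_pos: [0.5422, -0.0062, 0.2437]
tool_rot: [0.707, 0.021, 0.707, -0.021]
force: [0.5, 0.7, -0.4]
finger_gap: 0.0225
```

```bash
python3 - <<'E'
from h import *
from b import plane
go([.5422,-.0066,.243],-3.5)
cs=read_camera('scene'); c=read_camera('wrist'); W=cloud(c).reshape(-1,3)
s=arm.sense(); R=rot(s); L=R.inv().apply(W-s["tool_pos"])*1000; im=c['image'].reshape(-1,3).astype(int)
q=L[(abs(W[:,2]-.14)<.006)&(abs(L[:,2])<12)&(abs(L[:,1])<70)&(im[:,0]-im[:,2]>40)]
print("board z",len(q),np.percentile(q[:,2],[3,97]).round(1),"y max",q[:,1].max() if len(q) else None)
q=L[(L[:,0]>90)&(L[:,0]<136)&(abs(L[:,1])<45)&(abs(L[:,2])<30)]
for a in (95,105,115,120):
    e=q[(q[:,0]>=a)&(q[:,0]<a+5)]; l=e[e[:,2]<-6];r=e[e[:,2]>6]
    if len(l)>3 and len(r)>3: print(a,"L",np.percentile(l[:,2],[3,50,97]).round(1),"R",np.percentile(r[:,2],[3,50,97]).round(1),"y",np.percentile(e[:,1],[3,97]).round(1))
S=cloud(cs); P=S.reshape(-1,3)
plane(P,[.5436,-.009,0],.065,.105)
p=P[(abs(P[:,0]-.5436)<.02)&(abs(P[:,1]+.009)<.06)&(P[:,2]>.11)&(P[:,2]<.143)]
print("board y",np.percentile(p[:,1],[1,99]).round(4),"top",np.percentile(p[:,2],99))
L=R.inv().apply(P-s["tool_pos"])*1000
q=L[(L[:,0]>92)&(L[:,0]<136)&(abs(L[:,1])<50)&(L[:,2]>9)&(L[:,2]<26)]; print("front jaw y",np.percentile(q[:,1],[1,99]),"x",np.percentile(q[:,0],[1,99]))
save('end',np.hstack([cv2.resize(cs['image'][110:250,215:325],(314,400)),cv2.resize(c['image'],(480,400))]))
E
```

```text
t 17.8 shift cm [-0.83, 0.1, 0.25] turn [0.06, -0.03, 0.01] pos [ 0.5422 -0.0062  0.2437] F [ 0.5  0.7 -0.4] gap 0.0225
t 17.8 shift cm [0.07, -0.04, 0.0] turn [0.06, -0.03, 0.01] pos [ 0.5422 -0.0062  0.2437] F [ 0.5  0.7 -0.4] gap 0.0225
board z 1245 [-3.8  3.9] y max 52.20615932444472
95 L [-13.1 -12.1  -9.8] R [10.4 12.4 13.1] y [ 7.4 27.8]
105 L [-16.4 -15.5 -13.1] R [13.5 15.3 16.2] y [-42.7  43.5]
115 L [-19.5 -18.6 -17. ] R [16.6 18.5 19.3] y [-6.6 27.6]
120 L [-20.4 -19.8 -13.7] R [13.4 19.5 20.1] y [-7.7 27.6]
face x 0.5465 yaw -3.37 lean 1.24 y [-0.0629  0.0448] z [0.0655 0.1039] 474
board y [-0.0629  0.0451] top 0.14232678720766767
front jaw y [-31.74788836  26.72085326] x [ 92.91948456 129.748868  ]
```

View pics/end.png

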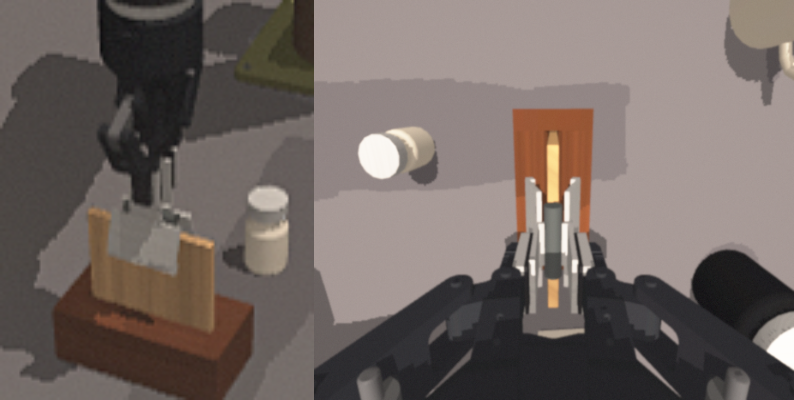

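The board is centred (±3.9 mm) between the jaws (inner faces ±13 mm at its top edge), with the front jaw about 26 mm down it at (145,240) in the left half. The wrist force is about zero, so I'm handing in.

```bash
python3 -c "
from bench import arm
print(arm.close_job()); s=arm.sense(); print(s['time_s'],s['force'],s['finger_gap'])"
```

```text
the job is handed in; nothing more can be done
None
the job is handed in; nothing more can be done
```

The board is fully home in the slot of the right-hand dark stand, and the clip is held wide open over the middle of its top edge. I handed the job in at about 18 s of the 61 s allowed.

- **Board:** When I pushed it down, the force rose to 21 N with no further travel. Its top edge measured 0.140 m, which is the seated height.
- **Clip:** It is squeezed to its stop with 30 N on the tails, at a finger gap of 22.5 mm. The jaws reach about 26 mm down each side of the board.
- **Clearance:** In the last wrist view the board sits at ±3.9 mm. The jaws' inner faces are at about ±13 mm at its top edge, roughly 9 mm clear on each side. The clip is within about 1 mm of the board's middle, and the wrist force was under 1 N.
- **Bystanders:** I never went near the mug, jar or shaker. The pictures show no sign they moved, but I did not measure them.

Two readings disagreed slightly. The scene camera gave the board's lean as between -0.4° and 1.2°, which is within the 2° allowed. The two cameras also differ by up to about 1 mm on where the board and stand are. No check failed.

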